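# Open the belt tensioner of the edge sander

### The arm

A 6-joint arm with a two-finger parallel gripper is mounted at the origin on a cart in front of the work surface, level with it; the furniture and walls round the work are solid. World frame = base frame: x ahead of the robot, y to its left, z up, the work surface at z = 0. Lengths are in m, angles in rad, forces in N, time in s.
With the tool pointing down it reaches from about 0.225 to 0.875 m from the base axis. Payload 3.4 kg.
Tool frame: the origin (TCP) lies on the centre line of the jaws, within the pads' length; the fingertips stand 22 mm ahead of it and the grasp point (between the pads) lies 3 mm ahead of it; z points along the fingers, y is the line along which they close (so a half turn about z gives the same grasp; the last joint's range is limited). The gripper opens to 85 mm and grips with 20 to 120 N. Pads are 22 mm wide; open, the fingers measure 114 mm over their backs; the gripper's body (76 mm by 85 mm) begins 54 mm behind the grasp point. The pads swing forward as they close: fully open they stand 13 mm farther back than shut.
Start: joints at [1.144, 0.276, 1.505, -0, 1.361, -0.121], TCP at [0.173, 0.548, 0.253] pointing down, gripper open.
Joint ranges: [-2.89, 2.89], [-0.75, 2.08], [0.22, 2.7], [-1.18, 4.32], [0.11, 2.71], [-2.7, 2.7]. Speed limits (rad/s): [2.57, 2.57, 3.14, 3.14, 3.14, 3.14].

### API

Orientations are given as a unit quaternion [w, x, y, z].
In Python, from rig import manip gives the robot as it stands.
- The arm moves only by the shell command python3 steer.py 'ROWS' [OPENING] [FORCE]. ROWS is a JSON list of rows, 1 to 5 of them, each written [[dx, dy, dz], turn]: dx, dy, dz in m, then a turn about the tool's z in rad; each row shifts and turns the commanded pose from where the row before left it, along the tool's axes as they then stand; what a row does not reach is not made up. A row lasts 1/12 s, in which the tool goes at most 0.0417 m and 0.125 rad, less where a joint would pass 70% of its speed; a pose out of reach is approached as far as the arm can. OPENING is the finger opening in m, set as the command begins (- or left out keeps the last). The fingers move at their own pace and stop on an object; FORCE is the grip in N (left out, the last holds). Time passes only in rows, so rows that do not move let the fingers close. It prints the time, the measured TCP pose, the force, the opening and the grip force at its end. Input that does not fit is refused with a message, and nothing moves.
- manip.get_state(): the state, without advancing time (a new reading comes with each control period).
- manip.get_image(name): name is "scene" or "top" or "wrist"; returns a dict with "img" (400x640x3 uint8, red, green, blue), "camera_matrix" (3x3 intrinsics, pixels), "k1" (the pictures are not rectified: a ray, as slopes to the right and down, at radius r is drawn at 1 + k1 r^2 times it, then the intrinsics apply), "T" (4x4, takes a point from camera to world coordinates); the wrist camera has in their place "hand_eye" (4x4, takes a point from camera to tool coordinates, whose origin is the TCP and whose axes are the flange's). Camera axes: x right, y down, z forward; pixel columns grow to the right and rows downward; lengths in m; the calibration is good to about 2 mm. A picture is of the moment at which its call begins: read the wrist's pose just before it. There is no depth.
- manip.sign_off(): hands the job in; it is judged then, once.
The state is a dict: "clock": time; "qpos": joint angles; "qd": joint speeds; "effort": joint torques, N m; "position": TCP position; "ee_rot": TCP orientation; "contact_force": force on the tool from outside, world axes, zero at the start; "moment": the same for the moment, N m; "width": finger opening in m; "gripper_force": force on a finger pad.
Only numpy, scipy, OpenCV 4.12 (cv2) and the standard library are available. Lean on these libraries where they do the work, as an engineer would, in place of code of your own. Each camera call takes 0.05 s, during which the arm holds its last target. There are 200 camera calls.

### The job

The belt is off the small bench edge sander. Turn the tracking knob back so that its pointer stands at the index mark of its dial (a new belt would run off otherwise); then push the sprung tensioner arm back by its grip until the pawl clicks in behind the catch, and keep it pressed back a little beyond the click, so that your push and not the pawl carries the spring while I slip the new belt on. Finish while you are still holding it like that, and leave the wood piece, the jar and the sanding block where they are.

Things in the scene. Friction and masses are not known exactly. Their poses are not given: they have to be found in the camera images.
- sander: the machine, 180 x 300 mm, fixed; iron deck 50 mm above the desk. Origin: centre of its underside; at yaw 0 x points away from the robot, y to the left along it. On the deck (x, y in mm): drive roller (-18, -110) and motor (56, -112), tops 107 to 112 mm above the desk; upright platen at x = -42, y -80 to 35, top 105; knob (42, -12); tensioner pivot (60, 105)
- tracking_knob (a joint): knob angle (rad) about its vertical axis, anticlockwise from above positive; 0 = pointer at the index mark, on the sander's -x side of the knob; range -1.6 to 1.6, light friction (0.06 N m), stays where left. The knob is a black bar 38 long, 12 wide, 30 mm high on a round skirt, with a pointed end and a white line on top from its middle to the point
- knob_grip (a point): on the knob's axis at grasp height, 80 mm above the desk; the bar reaches from 62 to 92 mm. Its x axis lies along the bar, the pointer at -x
- index_mark (a point): the index mark on the deck: long dark tick and steel wedge at the edge of the round dial, 38 mm from the knob's axis; the other dial ticks are 20 degrees apart
- tensioner (a joint): angle (rad) of the sprung tensioner arm about its vertical pivot: 0 = sprung fully out, as found; grows as it is pushed back, anticlockwise from above, the grip going to the sander's -y; stop at 0.46. The pawl drops behind the catch at 0.34; let go then, the arm rests on the pawl at about 0.33. At the grip the spring takes about 6 N at 0 and 10 N at 0.4
- lever_grip (a point): the grip at the free end of the tensioner arm: upright black cylinder 22 mm in diameter, from 75 to 117 mm above the desk; this point is on its axis, 96 mm above the desk, 145 mm from the pivot. The arm carries the bare aluminium idler roller, 50 mm in diameter and 109 mm high, 67 mm from the grip on the pivot side
- tensioner_pivot (a point): on the tensioner arm's vertical pivot axis, 96 mm high; at joint 0 the grip lies 145 mm from it to -x of the sander, and when pushed moves on an arc about it to -y
- swing_arm: the flat iron tensioner arm with roller and grip, 22 mm wide, 56 to 65 mm above the desk; its origin is on the pivot axis, its x axis points from the grip to the pivot
- pawl (a joint): angle of the small pawl beside the quadrant of the arm's hub: about 0 while it rides on the rim, about 0.14 when it has dropped behind the catch
- wood_block: loose reddish wood piece, 30 x 75 x 22 mm, lying on the deck in front of the platen near the drive roller; origin under its middle. Bystander
- pigment_jar: loose brown jar with a black lid, 46 mm wide, 58 mm high, on the desk left of the machine; origin under its middle. Bystander
- sanding_block: loose cork sanding block, 40 x 70 x 26 mm, on the desk right of the machine; origin under its middle. Bystander
- deck_middle (a point): middle of the deck's top. Obstacles round it (world, mm): desk lamp with its shade at x 170-350, y -110 to 80, z 300-520, its thin arms run from the desk's front edge (310, -250, 30) to (640, -380, 280) and back to the shade at z 500; arms parked at the right pass over them (z above 550). A bulb hangs at (585, 145), 70 wide, lowest point z 620: keep the wrist clear

How it is judged:
On the way, in this order (a step that is already met when the one before it is completed fails the run):
1. the tracking knob's pointer is at the index mark while the tensioner arm is still out (value of joint tracking_knob between -0.13 and 0.13 rad and value of joint tensioner below 0.08 rad), for 0.2 s.
2. the tensioner arm is pushed back past the click, the pawl has dropped in (value of joint tensioner above 0.34 rad and value of joint pawl above 0.1 rad), for 0.2 s.
At the end, for the whole second after the job is handed in: the knob's pointer is within 0.13 rad (7 degrees) of the index mark; the pawl has dropped in (above 0.1) and the arm is held still at more than 0.34 rad, clear of the pawl, by the robot pressing on it with more than 3 N (all of step 2 and value of joint tracking_knob between -0.13 and 0.13 rad and velocity of joint tensioner between -0.1 and 0.1 rad/s and contact force between any of the fingers, the arm and swing_arm above 3 N); the arm keeps its last pose, push and grip.
It fails at once if the wood piece, the jar or the sanding block is moved by more than 20 mm (distance of any of wood_block, pigment_jar, sanding_block from where it was at the start of the episode above 0.02 m).
It also fails if it takes over 58 s, if anything falls off the work surface, if the arm or the gripper's body presses on something with over 40 N, if the wrist force passes 120 N, or if a joint passes its speed limit or range.

## Working session

There is one attempt and no reset: what is moved stays moved. The work goes in short steps, Python scripts to look and compute and a shell command to move; the robot and the scene stay as the last step left them, time stands still between calls to the robot, and variables do not carry over. Pictures are saved under pics/ and viewed, at most 10 in all, crops included, and the job is handed in when it is done.

```bash
ls; mkdir -p pics; python3 - <<'E'
from rig import manip
import cv2
s=manip.get_state(); print(s)
for n in("scene","top"):
    d=manip.get_image(n); cv2.imwrite(f"pics/{n}0.png",d["img"][:,:,::-1]); print(n,d["camera_matrix"],d["k1"],d["T"])
E
```

```text
pics
rig.py
steer.py
{'clock': 0.0, 'qpos': array([ 1.14398640e+00,  2.76651753e-01,  1.50615506e+00, -2.34962356e-05,
        1.36070090e+00, -1.20956631e-01]), 'qd': array([-1.04305396e-03, -1.13471125e-04, -7.29148383e-05,  5.25317472e-04,
       -8.19562706e-04, -2.03468516e-04]), 'effort': array([ 2.44277340e-03, -4.16771364e+01, -2.45807236e+01,  3.70048883e-04,
        1.07524931e-02,  1.76168055e-05]), 'position': array([0.17291941, 0.54786493, 0.25239857]), 'ee_rot': array([-2.47925564e-04,  1.52328771e-01,  9.88329413e-01, -9.24947030e-04]), 'contact_force': array([ 0.74391194, -0.87966699,  0.38082933]), 'moment': array([ 0.00670559, -0.01068496, -0.02208425]), 'gripper_force': 0.0, 'width': 0.08544258746416326}
scene [[490.16600149   0.         312.16775533]
 [  0.         490.16600149 203.63306537]
 [  0.           0.           1.        ]] 0.04618893359283908 [[ 0.49359209 -0.61152111  0.61839209 -0.10179935]
 [-0.86964714 -0.33970391  0.35821098 -0.50468964]
 [-0.00898337 -0.71459302 -0.69948275  0.93282595]
 [ 0.          0.          0.          1.        ]]
top [[370.25577242   0.         326.04457083]
 [  0.         370.25577242 200.86816478]
 [  0.           0.           1.        ]] -0.018301875112386807 [[-0.18666751 -0.95814263  0.21706668  0.43897621]
 [-0.98241671  0.18285291 -0.03771245 -0.06385643]
 [-0.00355737 -0.22028962 -0.97542802  0.95961919]
 [ 0.          0.          0.          1.        ]]
```

View pics/scene0.png

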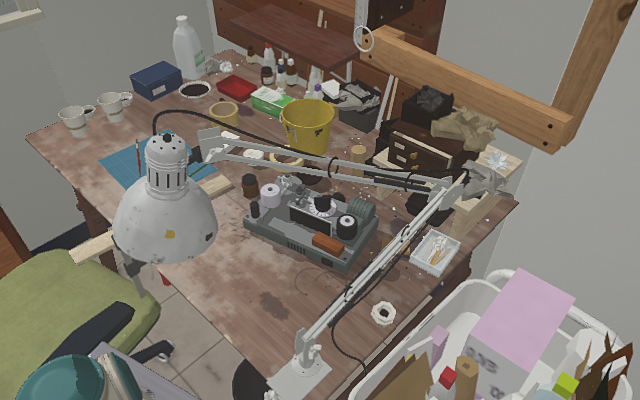

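View pics/top0.png

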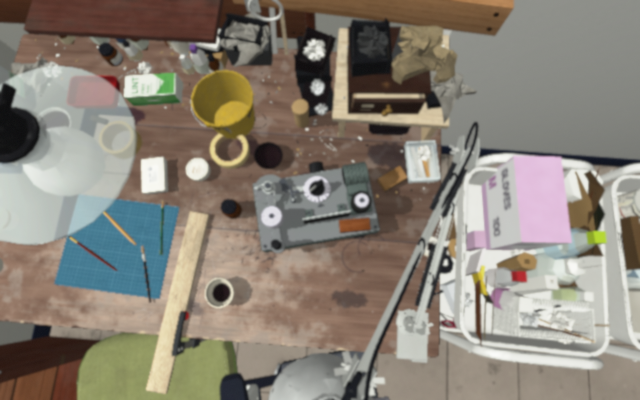

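```bash
cat > h.py <<'E'
import numpy as np,cv2
from scipy.spatial.transform import Rotation as R
def toolT(s):
    q=s["ee_rot"];T=np.eye(4);T[:3,:3]=R.from_quat([q[1],q[2],q[3],q[0]]).as_matrix();T[:3,3]=s["position"];return T
def ray(d,px,T=None):
    K=d["camera_matrix"];T=d["T"] if T is None else T
    p=np.array([(px[0]-K[0,2])/K[0,0],(px[1]-K[1,2])/K[1,1]]);u=p.copy()
    for _ in range(20):u=p/(1+d["k1"]*(u@u))
    return T[:3,3],T[:3,:3]@np.array([u[0],u[1],1])
def plane(d,px,z,T=None):
    o,v=ray(d,px,T);return o+v*(z-o[2])/v[2]
def tri(r1,r2):
    A=[];b=[]
    for o,v in(r1,r2):
        v=v/np.linalg.norm(v);P=np.eye(3)-np.outer(v,v);A.append(P);b.append(P@o)
    x=np.linalg.lstsq(np.vstack(A),np.hstack(b),rcond=None)[0]
    o,v=r1;v=v/np.linalg.norm(v);w=x-o;return x,np.linalg.norm(w-v*(w@v))
def wrist(manip):
    s=manip.get_state();d=manip.get_image("wrist");return s,d,toolT(s)@d["hand_eye"]
E
python3 - <<'E'
from rig import manip
import cv2
from h import *
a=cv2.imread("pics/scene0.png")[165:275,235:395];b=cv2.imread("pics/top0.png")[155:260,240:400]
o=np.vstack([cv2.resize(a,None,fx=4,fy=2.7 if 0 else 4,interpolation=2)[:440],])
cv2.imwrite("pics/c1.png",cv2.resize(a,None,fx=5,fy=5,interpolation=cv2.INTER_CUBIC))
cv2.imwrite("pics/c2.png",cv2.resize(b,None,fx=5,fy=5,interpolation=cv2.INTER_CUBIC))
d=manip.get_image("top")
for n,p,z in(("idler",(270,215),.109),("knob",(317,187),.092),("grip",(277,244),.117),("drive",(362,200),.107)):print(n,plane(d,p,z))
E
```

```text
idler [0.6195569  0.03825739 0.109     ]
knob [ 0.67000517 -0.0823038   0.092     ]
grip [0.54855467 0.0319789  0.117     ]
drive [ 0.61486091 -0.18062134  0.107     ]
```

View pics/c1.png

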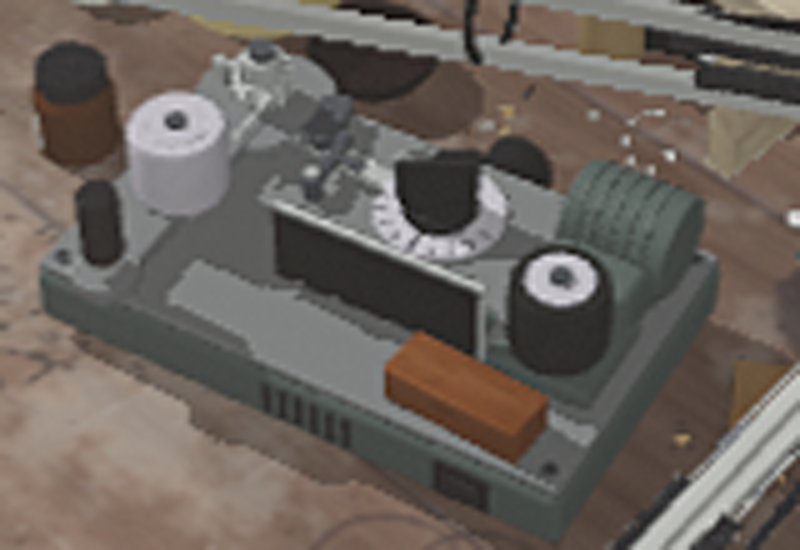

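View pics/c2.png

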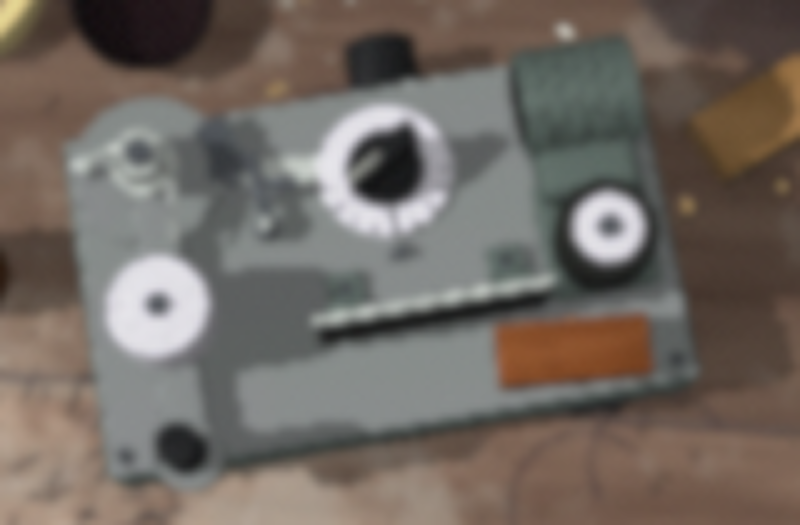

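```bash
cat >> h.py <<'E'
def state(manip):
    s=manip.get_state();print("t",round(s["clock"],2),"q",np.round(s["qpos"],3),"p",np.round(s["position"],4),"yawx",round(np.arctan2(*toolT(s)[[1,0],0]),3),"F",np.round(s["contact_force"],1),"w",round(s["width"],4));return s
def to_tool(s,d): return np.round(toolT(s)[:3,:3].T@np.array(d),4)
E
cat > st.py <<'E'
from rig import manip
from h import *
state(manip)
E
python3 steer.py '[[[0, 0, 0.03], 0], [[0, 0, 0.03], 0]]'; python3 st.py; python3 steer.py '[[[0, -0.04, 0], 0], [[0, -0.04, 0], 0], [[0, 0, 0], 0]]'; python3 st.py
```

```text
clock: 0.32
position: [0.1737, 0.5497, 0.1943]
ee_rot: [0.001, 0.152, 0.988, 0.003]
contact_force: [0.0, 0.3, -1.0]
width: 0.0851
gripper_force: 0.0
t 0.32 q [ 1.144  0.314  1.601  0.     1.221 -0.121] p [0.1737 0.5497 0.1943] yawx 2.836 F [ 0.   0.3 -1. ] w 0.0851
clock: 0.57
position: [0.1448, 0.4624, 0.1897]
ee_rot: [-0.002, 0.152, 0.988, -0.008]
contact_force: [-0.4, -1.3, -0.1]
width: 0.0848
gripper_force: 0.0
t 0.57 q [ 1.124e+00  1.960e-01  1.782e+00 -1.000e-03  1.180e+00 -1.410e-01] p [0.1448 0.4624 0.1897] yawx 2.836 F [-0.4 -1.3 -0.1] w 0.0848
```

```bash
python3 steer.py '[[[-0.035, -0.013, -0.01], 0], [[-0.035, -0.013, -0.01], 0], [[-0.035, -0.013, -0.01], 0], [[-0.035, -0.013, -0.01], 0], [[-0.035, -0.013, -0.01], 0]]' >/dev/null; python3 steer.py '[[[-0.035, -0.013, 0], 0], [[-0.035, -0.013, 0], 0], [[-0.034, -0.024, 0], 0], [[-0.034, -0.024, 0], 0], [[0, 0, 0], 0]]'>/dev/null; python3 st.py; python3 - <<'E'
from rig import manip
from h import *
s,d,T=wrist(manip); print(d["camera_matrix"],d["k1"],d["hand_eye"])
E
```

```text
t 1.4 q [ 0.386  0.131  1.722 -0.005  1.287 -0.871] p [0.4104 0.2398 0.2434] yawx 2.829 F [-0.1  0.9 -0.2] w 0.0855
[[291.88595534   0.         319.02475039]
 [  0.         291.88595534 201.2919597 ]
 [  0.           0.           1.        ]] -0.021960336782404666 [[ 7.26416863e-04 -9.52102375e-01 -3.05778579e-01  7.80040042e-02]
 [ 9.99999735e-01  6.79367864e-04  2.60282830e-04  7.28674275e-05]
 [-4.00797605e-05 -3.05778687e-01  9.52102617e-01 -1.21345379e-01]
 [ 0.00000000e+00  0.00000000e+00  0.00000000e+00  1.00000000e+00]]
```

```bash
python3 steer.py '[[[-0.033, -0.025, 0], 0], [[-0.033, -0.025, 0], 0], [[-0.033, -0.025, 0], 0], [[-0.033, -0.025, 0], 0]]' >/dev/null; python3 st.py; python3 steer.py '[[[-0.033, -0.025, 0], 0], [[-0.033, -0.025, 0], 0], [[-0.033, -0.025, 0], 0], [[-0.033, -0.025, 0], 0], [[0, 0, 0], 0]]'>/dev/null; python3 st.py; python3 - <<'E'
from rig import manip
from h import *
import pickle
s,d,T=wrist(manip); pickle.dump((s,d,T),open("w1.pkl","wb"))
cv2.imwrite("pics/w1.png",d["img"][:,:,::-1])
E
```

```text
t 1.78 q [ 8.000e-02  1.890e-01  1.648e+00  1.000e-03  1.304e+00 -1.187e+00] p [0.5016 0.1101 0.2435] yawx 2.838 F [ 0.6  0.8 -0.1] w 0.0854
t 2.2 q [-0.164  0.321  1.466 -0.003  1.35  -1.424] p [ 0.6017 -0.0301  0.2426] yawx 2.832 F [-0.1  1.4 -0.1] w 0.0859
```

View pics/w1.png

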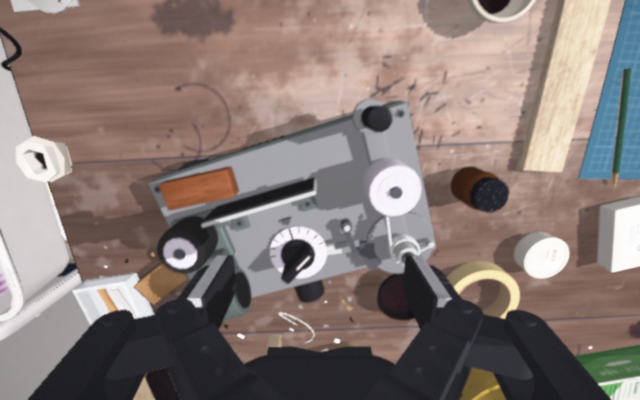

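```bash
python3 - <<'E'
import cv2
a=cv2.imread("pics/w1.png")
cv2.imwrite("pics/w1c.png",cv2.resize(a[205:300,250:350],None,fx=6,fy=6,interpolation=cv2.INTER_CUBIC))
E
```

```text
(no output)
```

View pics/w1c.png

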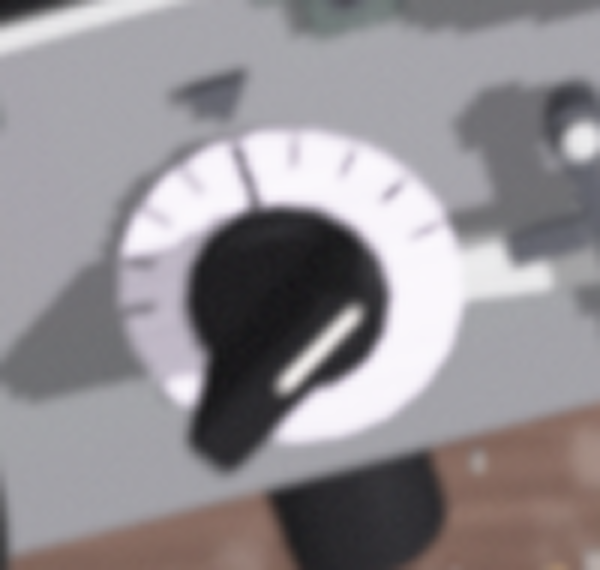

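```bash
python3 - <<'E'
from rig import manip
from h import *
import pickle
s,w,T=pickle.load(open("w1.pkl","rb"));t=manip.get_image("top");c=manip.get_image("scene")
g=lambda x,y:(235+(x+.5)/5-.5,165+(y+.5)/5-.5)
P={"idler":((396,192),(271.6,216.2),g(176,120)),"grip":((377,117),(276.4,244.4),g(97,188)),"drive":((180,254),(362,200.4),g(561,277)),"knobtop":((297.5,269.7),(317.0,185.5),g(440,158))}
for n,(a,b,e) in P.items():
    for nm,r1,r2 in(("wt",ray(w,a,T),ray(t,b)),("ws",ray(w,a,T),ray(c,e))):
        x,e_=tri(r1,r2);print(n,nm,np.round(x,4),round(e_,4))
i=plane(w,(396,192),.109,T);dr=plane(w,(180,254),.107,T);gr=plane(w,(377,117),.117,T);print("planes",i,dr,gr)
a=plane(w,(297.5,269.7),.092,T);b=plane(w,(310,256.7),.092,T);k=b-a
print("line",a,b,"dir",np.degrees(np.arctan2(k[1],k[0])))
ix=plane(w,(289.5,226.5),.0505,T);print("tick",ix,"wedge",plane(w,(286,221),.055,T))
# sander frame: idler at grip +67 along to pivot; local idler (60-78,105)
A=np.array([[-18,105],[-85,105],[-18,-110]])/1e3;B=np.array([i,gr,dr])[:,:2]
Ac=A-A.mean(0);Bc=B-B.mean(0);U,S,V=np.linalg.svd(Ac.T@Bc);Rm=(U@V).T;o=B.mean(0)-Rm@A.mean(0)
print("res mm",np.round(((A@Rm.T+o)-B)*1e3,1),"yaw",np.degrees(np.arctan2(Rm[1,0],Rm[0,0])),"o",o)
for n,p in(("knob",(42,-12)),("index",(4,-12)),("pivot",(60,105)),("grip",(-85,105))):print(n,Rm@np.array(p)/1e3+o)
E
```

```text
idler wt [0.6114 0.0333 0.1301] 0.0008
idler ws [0.6198 0.0363 0.1096] 0.0018
grip wt [0.5463 0.0319 0.1369] 0.0012
grip ws [0.5493 0.0334 0.1246] 0.0016
drive wt [ 0.6155 -0.18    0.1069] 0.0016
drive ws [ 0.6176 -0.1795  0.1085] 0.001
knobtop wt [ 0.6762 -0.081   0.0899] 0.0028
knobtop ws [ 0.6815 -0.0806  0.0859] 0.001
planes [0.61874274 0.0376573  0.109     ] [ 0.6171402  -0.17975024  0.107     ] [0.54908064 0.0360076  0.117     ]
line [ 0.67709751 -0.0784401   0.092     ] [ 0.66638655 -0.06092777  0.092     ] dir 121.45097684491529
tick [ 0.64307355 -0.07970948  0.0505    ] wedge [ 0.63380817 -0.08017995  0.055     ]
res mm [[-1.4 -1.4]
 [ 1.3  0.3]
 [ 0.1  1. ]] yaw -0.03189737435569275 o [ 0.63530263 -0.06871756]
knob [ 0.67729594 -0.08074094]
index [ 0.63929595 -0.08071979]
pivot [0.69536108 0.03624902]
grip [0.5503611  0.03632974]
```

```bash
python3 - <<'E'
import numpy as np
D=[(1.144,.2767,1.7828,.1729,.5479,.2524),(1.144,.314,1.915,.1737,.5497,.1943),(1.124,.196,1.978,.1448,.4624,.1897),(.386,.131,1.853,.4104,.2398,.2434),(.08,.189,1.837,.5016,.1101,.2435),(-.164,.321,1.787,.6017,-.0301,.2426)]
A=[];b=[]
for q1,a,c,x,y,z in D:
    r=np.cos(q1)*x+np.sin(q1)*y;print("lat",-np.sin(q1)*x+np.cos(q1)*y,r)
    A+= [[np.sin(a),np.sin(c),1,0],[np.cos(a),np.cos(c),0,1]];b+=[r,z]
s=np.linalg.lstsq(np.array(A),np.array(b),rcond=None);print(s[0],np.array(A)@s[0]-b)
A=np.delete(np.array(A),2,1);s=np.linalg.lstsq(A,np.array(b),rcond=None);print(s[0],A@s[0]-b)
E
```

```text
lat 0.06941656021415715 0.5703246103475058
lat 0.06943344488370778 0.5722943095397517
lat 0.06920728219352354 0.4795739276601534
lat 0.06764634329610256 0.4704850393356476
lat 0.06966265736898139 0.5087943436873998
lat 0.0685409286715033 0.5985407597623138
[ 0.65892195  0.4284581  -0.03142978 -0.28972143] [-0.00288287  0.00158079  0.00312085 -0.00189896  0.01074357 -0.0028035
 -0.00433266  0.00084079 -0.00306165  0.00125206 -0.00358724  0.00102882]
[ 0.65173133  0.3975295  -0.29151374] [-3.65359076e-03 -6.20662224e-04  3.21522205e-03 -9.35455695e-05
  1.23733684e-02  6.00304592e-04 -3.54735278e-03  5.32239941e-04
 -2.82201130e-03  5.33575983e-04 -4.63476346e-03 -9.51912723e-04]
```

```bash
python3 - <<'E'
from rig import manip
import cv2
cv2.imwrite("pics/s2.png",manip.get_image("scene")["img"][:,:,::-1])
E
```

```text
(no output)
```

View pics/s2.png

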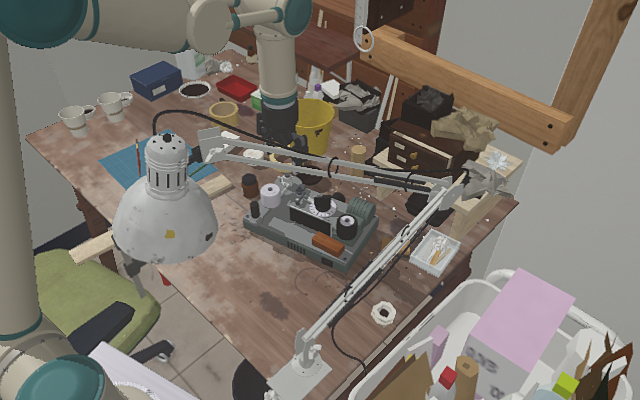

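```bash
python3 steer.py '[[[-0.029, -0.0083, 0.02], 0], [[-0.029, -0.0083, 0.02], 0], [[-0.029, -0.0083, 0.02], 0], [[0, 0, 0], 0.119], [[0, 0, 0], 0.119]]' 0.045 >/dev/null; python3 steer.py '[[[0, 0, 0], 0.119], [[0, 0, 0], 0.119], [[0, 0, 0], 0.119], [[0, 0, 0], 0.119], [[0, 0, 0], 0]]' >/dev/null; python3 st.py; python3 - <<'E'
from rig import manip
from h import *
import pickle
s,d,T=wrist(manip); pickle.dump((s,d,T),open("w2.pkl","wb"))
cv2.imwrite("pics/w2.png",d["img"][:,:,::-1])
# project expected knob centre
K=d["camera_matrix"];p=np.linalg.inv(T)@np.array([.677,-.0805,.092,1]);print(p[:2]/p[2]*K[0,0]+K[:2,2])
E
```

```text
t 3.23 q [-2.100e-01  4.670e-01  1.379e+00  1.000e-03  1.295e+00 -7.620e-01] p [ 0.6719 -0.0723  0.1838] yawx 2.123 F [-0.8 -0.7  0.7] w 0.0451
[318.5849477  224.72783844]
```

View pics/w2.png

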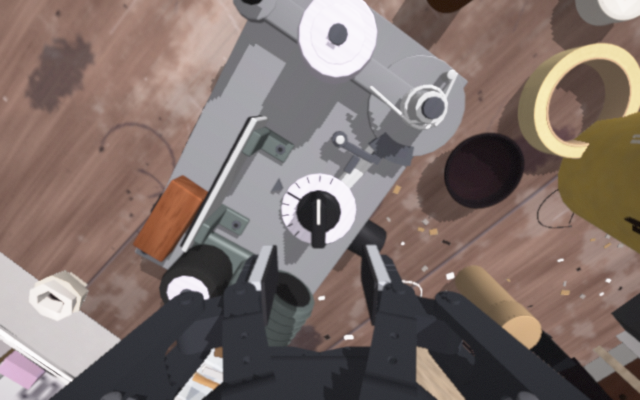

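```bash
python3 - <<'E'
from h import *
import pickle
s,d,T=pickle.load(open("w2.pkl","rb"))
im=d["img"];c=im[190:235,310:330].astype(int)
m=(c.min(2)>140);ys,xs=np.nonzero(m);n,l,st,ce=cv2.connectedComponentsWithStats(m.astype(np.uint8))
for j in range(1,n):
    ys,xs=np.nonzero(l==j);print(st[j][:5]+np.array([310,190,0,0,0]))
    if 20<st[j][4]<200:
        y0,y1=ys.min()+190,ys.max()+190;a=plane(d,(310+xs[ys>=ys.max()-1].mean(),y1+.5),.092,T);b=plane(d,(310+xs[ys<=ys.min()+1].mean(),y0-.5),.092,T);k=b-a;print(a,b,np.degrees(np.arctan2(k[1],k[0])))
print("dial c",plane(d,(318,210),.058,T),"wedge",plane(d,(277,186),.055,T),"idler",plane(d,(338,34.5),.109,T),"drive",plane(d,(188,290),.107,T))
e=to_tool(s,[.677-s["position"][0],-.0805-s["position"][1],0]);print(e)
s1,w1,T1=pickle.load(open("w1.pkl","rb"))
for p,q in(((396,192),(338,34.5)),((297.5,269.7),(319,224.5))):print(tri(ray(w1,p,T1),ray(d,q,T)))
E
```

```text
[310 190   7   2   9]
[320 190  10   3  17]
[317 199   4  26  80]
[ 0.67664211 -0.08049678  0.092     ] [ 0.66528474 -0.0623298   0.092     ] 122.01219163814261
[326 230   4   5  15]
[310 233   1   2   2]
dial c [ 0.67637587 -0.08056959  0.058     ] wedge [ 0.63420868 -0.08133939  0.055     ] idler [0.61878739 0.03628908 0.109     ] drive [ 0.6147538  -0.17752557  0.107     ]
[-0.0096  0.     -0.    ]
(array([0.61881247, 0.03707443, 0.10848883]), np.float64(0.0006642998136465433))
(array([ 0.67663127, -0.07884582,  0.09344513]), np.float64(0.0007902388652273467))
```

```bash
python3 steer.py '[[[-0.0092, 0, 0], 0], [[0, 0, 0.028], 0], [[0, 0, 0.028], 0], [[0, 0, 0.028], 0], [[0, 0, 0], 0]]' ; python3 st.py; python3 steer.py '[[[0, 0, 0], 0], [[0, 0, 0], 0], [[0, 0, 0], 0], [[0, 0, 0], 0]]' 0.005 25;python3 st.py
```

```text
clock: 3.7
position: [0.6737, -0.0818, 0.0934]
ee_rot: [-0.005, 0.487, 0.873, -0.002]
contact_force: [-1.7, -1.1, -1.1]
width: 0.0453
gripper_force: 0.0
t 3.7 q [-0.223  0.546  1.479 -0.     1.128 -0.777] p [ 0.6737 -0.0818  0.0934] yawx 2.124 F [-1.7 -1.1 -1.1] w 0.0453
clock: 4.03
position: [0.6782, -0.0836, 0.1016]
ee_rot: [0.002, 0.488, 0.873, -0.0]
contact_force: [-2.3, -2.6, 2.9]
width: 0.0114
gripper_force: 29.4
t 4.03 q [-2.24e-01  5.39e-01  1.47e+00 -1.00e-03  1.13e+00 -7.75e-01] p [ 0.6782 -0.0836  0.1016] yawx 2.123 F [-2.3 -2.6  2.9] w 0.0114
```

```bash
python3 steer.py '[[[0.002, 0, 0], 0], [[0, 0, 0], -0.1], [[0, 0, 0], -0.1], [[0, 0, 0], -0.1], [[0, 0, 0], -0.1]]' ; python3 steer.py '[[[0, 0, 0], -0.1], [[0, 0, 0], -0.1], [[0, 0, 0], -0.1], [[0, 0, 0], -0.1], [[0, 0, 0], -0.1]]';python3 steer.py '[[[0, 0, 0], -0.113], [[0, 0, 0], 0], [[0, 0, 0], 0]]'; python3 st.py
```

```text
clock: 4.45
position: [0.6787, -0.0828, 0.1016]
ee_rot: [0.004, 0.303, 0.953, -0.001]
contact_force: [1.4, -3.4, 2.6]
width: 0.0113
gripper_force: 29.4
clock: 4.87
position: [0.679, -0.0817, 0.1016]
ee_rot: [0.004, 0.058, 0.998, -0.001]
contact_force: [1.9, -0.9, 1.9]
width: 0.011
gripper_force: 29.4
clock: 5.12
position: [0.679, -0.0815, 0.1016]
ee_rot: [0.003, 0.005, 1.0, -0.001]
contact_force: [3.4, -2.2, 4.9]
width: 0.0111
gripper_force: 29.8
t 5.12 q [-0.221  0.538  1.472  0.     1.125 -1.783] p [ 0.679  -0.0815  0.1016] yawx 3.132 F [ 3.4 -2.2  4.9] w 0.0111
```

```bash
python3 steer.py '[[[0, 0, 0], 0], [[0, 0, 0], 0], [[0, 0, 0], 0], [[0, 0, -0.02], 0], [[0, 0, -0.03], 0]]' 0.045; python3 steer.py '[[[0, 0, -0.04], 0], [[0.035, 0, 0], 0], [[0, 0, 0], 0]]' 0.055; python3 - <<'E'
from rig import manip
from h import *
import pickle
state(manip)
s,d,T=wrist(manip); pickle.dump((s,d,T),open("w3.pkl","wb"))
cv2.imwrite("pics/w3.png",d["img"][:,:,::-1])
K=d["camera_matrix"]
for p in((.6765,-.0805,.092),(.55,.036,.117),(.634,-.081,.055)):
    v=np.linalg.inv(T)@np.array([*p,1]);print(v[:2]/v[2]*K[0,0]+K[:2,2])
E
```

```text
clock: 5.53
position: [0.6732, -0.08, 0.1453]
ee_rot: [-0.005, 0.004, 1.0, 0.001]
contact_force: [0.4, 1.3, 0.5]
width: 0.045
gripper_force: 0.0
clock: 5.78
position: [0.6364, -0.0799, 0.191]
ee_rot: [-0.002, 0.004, 1.0, 0.0]
contact_force: [-0.6, 0.5, -1.4]
width: 0.0547
gripper_force: 0.0
t 5.78 q [-0.233  0.415  1.45  -0.     1.282 -1.796] p [ 0.6364 -0.0799  0.191 ] yawx 3.134 F [-0.6  0.5 -1.4] w 0.0547
[318.49174097 255.4378243 ]
[502.08667795  92.86964034]
[317.65687023 194.692769  ]
```

View pics/w3.png

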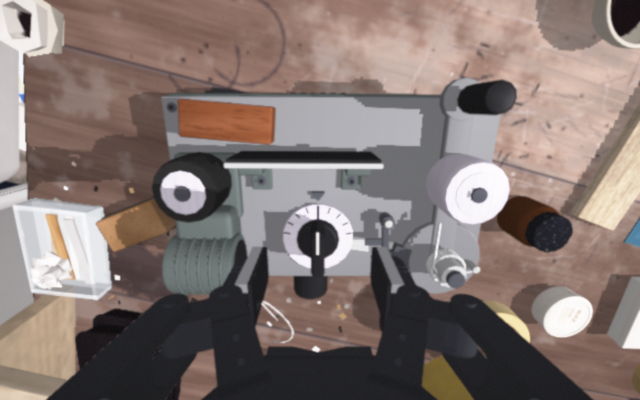

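```bash
python3 - <<'E'
from h import *
import pickle
s,d,T=pickle.load(open("w3.pkl","rb"));s1,w1,T1=pickle.load(open("w1.pkl","rb"))
im=d["img"].astype(int)
m=((im.max(2)<45)).astype(np.uint8);m[:70]=0;m[130:]=0;m[:,:440]=0
n,l,st,ce=cv2.connectedComponentsWithStats(m);j=1+st[1:,4].argmax();print(st[j])
print(plane(d,(502.5,96.5),.117,T),tri(ray(d,(502.5,96.5),T),ray(w1,(377,117),T1)))
print("line",[plane(d,p,.092,T) for p in((318,232),(318,256))])
print("idler",plane(d,(480,195),.109,T),"drive",plane(d,(181.5,194),.107,T))
E
```

```text
[458  82  42  32 803]
[0.55142236 0.03789889 0.117     ] (array([0.55020573, 0.0360464 , 0.11925523]), np.float64(0.00137963180741944))
line [array([ 0.65509112, -0.0807499 ,  0.092     ]), array([ 0.67706463, -0.08091917,  0.092     ])]
idler [0.6192858 0.0381611 0.109    ] drive [ 0.61761387 -0.18096296  0.107     ]
```

```bash
python3 steer.py '[[[0.0215, 0.0293, 0], 0], [[0.0215, 0.0293, 0], 0], [[0.0215, 0.0293, 0], 0], [[0.0215, 0.0293, 0], 0], [[0, 0, 0], 0]]' 0.06 >/dev/null; python3 st.py
```

```text
t 6.25 q [-0.052  0.29   1.653  0.004  1.206 -1.62 ] p [0.5509 0.042  0.1882] yawx 3.138 F [-1.3 -1.2  0. ] w 0.0598
```

```bash
python3 steer.py '[[[0, -0.004, 0.02], 0], [[0, 0, 0.03], 0], [[0, 0, 0.033], 0], [[0, 0, 0], 0]]'; python3 st.py; python3 steer.py '[[[0, 0, 0], 0], [[0, 0, 0], 0], [[0, 0, 0], 0], [[0, 0, 0], 0]]' 0.015 40;python3 st.py
```

```text
clock: 6.58
position: [0.5517, 0.0333, 0.1003]
ee_rot: [-0.007, 0.004, 1.0, 0.0]
contact_force: [-1.0, 1.0, -0.7]
width: 0.0601
gripper_force: 0.0
t 6.58 q [-0.066  0.377  1.768  0.     1.01  -1.629] p [0.5517 0.0333 0.1003] yawx 3.134 F [-1.   1.  -0.7] w 0.0601
clock: 6.92
position: [0.5576, 0.0344, 0.1083]
ee_rot: [0.002, 0.004, 1.0, 0.001]
contact_force: [-0.3, 5.3, -0.0]
width: 0.0211
gripper_force: 39.1
t 6.92 q [-0.065  0.369  1.757  0.004  1.012 -1.629] p [0.5576 0.0344 0.1083] yawx 3.133 F [-0.3  5.3 -0. ] w 0.0211
```

```bash
python3 steer.py '[[[0, 0, 0], 0], [[0.006, 0.001, 0.003], 0], [[0, 0, 0], 0], [[0, 0, 0], 0]]' 0.04 >/dev/null; python3 st.py; python3 steer.py '[[[0, 0, 0], 0], [[0, 0, 0], 0], [[0, 0, 0], 0], [[0, 0, 0], 0]]' 0.015 50;python3 st.py
```

```text
t 7.25 q [-6.500e-02  3.650e-01  1.777e+00 -1.000e-03  9.990e-01 -1.628e+00] p [0.5498 0.0338 0.1036] yawx 3.135 F [ 0.2  0.3 -0.1] w 0.0404
clock: 7.58
position: [0.5502, 0.0352, 0.1039]
ee_rot: [0.0, 0.004, 1.0, 0.001]
contact_force: [-1.3, 4.6, 4.7]
width: 0.0209
gripper_force: 48.9
t 7.58 q [-0.064  0.366  1.776  0.003  0.999 -1.628] p [0.5502 0.0352 0.1039] yawx 3.134 F [-1.3  4.6  4.7] w 0.0209
```

```bash
python3 steer.py '[[[-0.0007, -0.0145, 0], 0], [[-0.0022, -0.0143, 0], 0], [[-0.0036, -0.014, 0], 0], [[-0.0049, -0.0137, 0], 0], [[0, 0, 0], 0]]' >/dev/null;  python3 steer.py '[[[0, 0, 0], 0], [[0, 0, 0], 0], [[0, 0, 0], 0]]'; python3 - <<'E'
from rig import manip
from h import *
s=state(manip);p=s["position"];print("theta",np.arctan2(.0368-p[1],.695-p[0]),s["moment"])
s,d,T=wrist(manip);cv2.imwrite("pics/w4.png",d["img"][:,:,::-1])
E
```

```text
clock: 8.25
position: [0.5581, -0.0211, 0.1037]
ee_rot: [-0.003, 0.004, 1.0, 0.001]
contact_force: [-7.3, 5.2, 8.9]
width: 0.0208
gripper_force: 49.8
t 8.25 q [-0.164  0.378  1.756  0.002  1.015 -1.727] p [ 0.5581 -0.0211  0.1037] yawx 3.133 F [-7.3  5.2  8.9] w 0.0208
theta 0.39991353789089223 [ 0.70027841  1.16175505 -0.39951117]
```

View pics/w4.png

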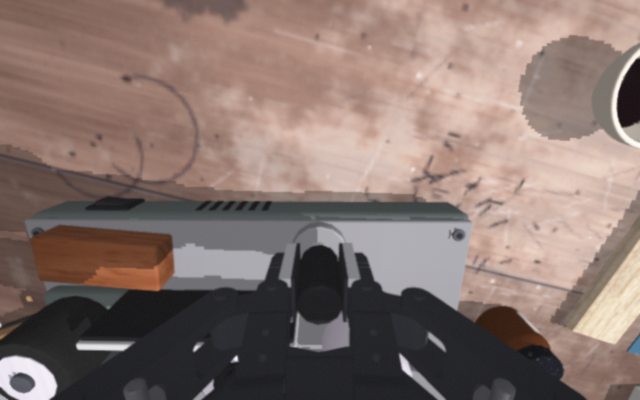

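```bash
python3 -c "
from rig import manip
from h import *
state(manip);print(manip.sign_off())"
```

```text
t 8.3 q [-0.163  0.378  1.756  0.002  1.015 -1.727] p [ 0.558  -0.0211  0.1036] yawx 3.133 F [-7.   5.9  8.9] w 0.0205
the job is handed in; nothing more can be done
None
```

I handed the job in at 8.3 s: the knob's pointer stands at the index mark, checked in the wrist image. The gripper holds the tensioner arm at about 0.40 rad, worked out from the gripper's position, past the 0.34 click and short of the 0.46 stop. I did not confirm the pawl drop by eye. I never went near the wood piece, jar or sanding block, and the hand-in returned no verdict.

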